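# Hold the fume damper open at its mark

### The job

A piece of square steel tube has been left in the guide of the bench's self-closing fume damper: take it out and lay it in the open steel tray, without dropping it in from a height. Then pull the damper's slide out by its crossbar until the crossbar is level with the upright marker plate beside the guide, and finish while still holding it there against its spring, so that the air flow can be checked. Leave the hammer, the brush and the flat steel piece beside the damper where they are.

Things in the scene. Friction and masses are not known exactly. Their poses are not given: they have to be found in the camera images.
- damper: Fixed grey fume damper. Origin on the bench below the middle of its housing's front face; its -x axis is the direction in which the slide is pulled (roughly towards the robot), z up. Housing: x from 0 to +150, 170 wide, 98 mm high, black duct behind. In front of it, x from 0 to -230 mm, lies the flat guide.
- guide_end (a point): Inner face of the guide's end wall, mid-width, on the guide's floor (6 mm above the bench), at x = -218 mm in the damper's frame; axes as the damper. The wall closes the guide at its robot end: 12 mm thick, 94 wide, 30 mm high above the bench. The guide's channel is 70 mm wide between two side rails, 12 mm thick and 14 mm high.
- damper_slide: The damper's steel slide. Origin in the middle of its round crossbar (16 mm diameter, 120 mm long along y), 62 mm above the bench; axes parallel to the damper's. The bar sits on an upright post 12 x 30 mm at the outer end of a flat blade. Shut: x = -75 mm in the damper's frame, 67 mm free between bar and housing. It moves only along the damper's -x, at most 125 mm.
- bar_end (a point): The crossbar's +y end, next to the marker's side. A spring pulls the slide home: about 5 N shut, 12 N at 100 mm; let go, it slides back. The bar can be pinched from above across its thickness, or hooked from behind. With the tube in the guide the slide jams after at most 55 mm.
- marker: Fixed upright steel marker plate, 4 mm thick (x), 20 wide, top 68 mm above the bench, on a scale strip at the damper's +y side, just past the crossbar's end (y = 70 to 92 mm in the damper's frame). Origin under the plate, 6 mm above the bench; axes as the damper. Stands 70 to 105 mm along the pull from the shut crossbar; level with it means equal x in the damper's frame.
- tube: Loose piece of square steel tube, 50 x 50 mm, 80 mm long along its own x (the bore), wall 3 mm, about 0.33 kg. It lies on the guide's floor between the slide's post and the end wall, nearly along the guide. Origin in the middle of its underside, z up.
- tube_center (a point): Middle of the tube, 25 mm above its underside; axes as the tube.
- tray: Fixed open steel tray, 260 (x) by 180 (y) mm, rim 40 mm above the bench, walls and floor 4 mm thick. Origin on the bench under its centre. Stands to the robot's left or right, a closed tool case on the other side. A small flat steel piece lies near its far (+x) end and may stay or be shifted.
- coupon_b: Loose flat steel piece 100 x 50 x 8 mm close to the right of the damper, bystander; leave it where it lies
- hammer: Loose hammer 260 mm long, lying to the left of the damper, bystander; leave it where it lies
- brush: Loose brush 180 mm long, lying to the right of the damper, bystander; leave it where it lies
There are look-alikes about, which are no part of the job. Several things have the shape of the tube; the one meant has the colours described above.

How it is judged:
By the outcome, as a careful person would: the job done as asked, in the order asked, and still so for the second after the job is handed in, while the arm keeps its last pose, push and grip.
It also fails if it takes over 54 s, if anything falls off the work surface, if the arm or the gripper's body presses on something with over 40 N, if the wrist force passes 120 N, or if a joint passes its speed limit or range.

### The arm

A 6-joint arm with a two-finger parallel gripper is mounted at the origin on the work surface. World frame = base frame: x ahead of the robot, y to its left, z up, the work surface at z = 0. Lengths are in m, angles in rad, forces in N, time in s.
With the tool pointing down it reaches from about 0.225 to 0.725 m from the base axis. Payload 3.1 kg.
Tool frame: the origin (TCP) lies on the front face of the gripper's body, between the roots of the fingers; the fingertips stand 73 mm ahead of it and the grasp point (between the pads) lies 54 mm ahead of it (ctrl.tcp_to_tips is the z of the fingertips in the tool frame, in m); z points along the fingers, y is the line along which they close (so a half turn about z gives the same grasp; the last joint's range is limited). The gripper opens to 85 mm and grips with 20 to 120 N. Pads are 22 mm wide; open, the fingers measure 114 mm over their backs; the gripper's body (76 mm by 85 mm) begins 54 mm behind the grasp point. The pads swing forward as they close: fully open they stand 13 mm farther back than shut.
Start: joints at [-1.47, 0.048, 0.099, 1.622, 0, 1.443], TCP at [0.119, -0.511, 0.304] pointing down, gripper open.
Joint ranges: [-2.91, 2.91], [-0.99, 1.94], [-1.21, 1.42], [-2.12, 2.29], [-1.49, 1.47], [-3.14, 3.14]. Speed limits (rad/s): [2.79, 2.79, 3.14, 3.14, 3.14, 3.14].

### API

Orientations are given as a 3x3 rotation matrix whose columns are the frame's x, y, z axes.
In Python, from rig import readout, viewer, ctrl gives the robot as it stands.
- The arm moves only by the tool move_arm, never from a script. Its argument "increments" is a list of rows, each a list of 2 entries, a list of its own where there are three numbers: the shift along the world's x, y, z in mm, then the turn about the world's z in rad. A call has 1 to 5 rows; each row shifts and turns the commanded pose from where the row before left it; what a row does not reach is not made up. A row lasts 1/12 s, in which the tool goes at most 41.7 mm and 7.16 degrees, less where a joint would pass 70% of its speed; a pose out of reach is approached as far as the arm can. A call is refused whole if a number of a shift passes 41.7 or a number of a turn 0.125, either way. A call with a gripper value outside its range is refused whole. "gripper" is the opening, from -1 (shut) to 1 (fully open), set as the call begins (left out, the last holds). The fingers move at their own pace and stop on an object; "force" is the grip in N (left out, the last holds). Time passes only in rows, so rows that do not move let the fingers close. It gives the time, the measured TCP pose, the force, the opening and the grip force at its end, in the units of the state.
- readout.get_obs(): the state, without advancing time (a new reading comes with each control period).
- viewer.get_image(name): name is "scene" or "top" or "wrist"; returns (picture, depth): 480x640x3 uint8, red, green, blue; 480x640 float32, m along the optical axis (not along the pixel's ray), 0 where there is no reading.
- viewer.calibration(name): a dict with "intrinsics" (3x3 intrinsics, pixels), "k1" (the pictures are not rectified: a ray, as slopes to the right and down, at radius r is drawn at 1 + k1 r^2 times it, then the intrinsics apply), "xyz" and "orientation" of the camera in the world. Camera axes: x right, y down, z forward; pixel columns grow to the right and rows downward; lengths in m; the calibration is good to about 2 mm. A picture is of the moment at which its call begins: read the wrist's pose just before it. calibration takes no time and is no camera call; for the wrist camera it gives the pose at the moment of the call.
- ctrl.hand_in(): hands the job in; it is judged then, once.
The state is a dict: "time_s": time; "joints": joint angles; "dq": joint speeds; "tau": joint torques, N m; "tool_pos": TCP position; "ee_rot": TCP orientation; "ft_force": force on the tool from outside, world axes, zero at the start; "torque": the same for the moment, N m; "grip_width": finger opening in m; "grasp_force": force on a finger pad.
Only numpy, scipy, OpenCV 4.12 (cv2) and the standard library are available. Lean on these libraries where they do the work, as an engineer would, in place of code of your own. Each camera call takes 0.05 s, during which the arm holds its last target. There are 200 camera calls.

## Working session

There is one attempt and no reset: what is moved stays moved. The work goes in short steps, Python scripts to look and compute and a tool call to move; the robot and the scene stay as the last step left them, time stands still between calls to the robot, and variables do not carry over. Pictures are saved under pics/ and viewed, at most 10 in all, crops included, and the job is handed in when it is done.

Besides the shell and the picture viewer there is one more tool, called after "Request:" as name(argument=value, ...), one argument or row to a line, values as JSON. move_arm: Moves the arm, as the interface text tells. Its arguments: {"type":"object","properties":{"increments":{"type":"array","items":{"type":"array"}},"gripper":{"type":"number"},"force":{"type":"number"}},"required":["increments"]}

```bash
mkdir -p pics; cat > h.py <<'E'
import numpy as np, cv2
from rig import readout, viewer, ctrl
def shot(n,f):
    c=viewer.calibration(n); im,d=viewer.get_image(n)
    cv2.imwrite('pics/'+f+'.png',im[:,:,::-1]); np.savez('pics/'+f+'.npz',im=im,d=d,K=c['intrinsics'],k1=c['k1'],t=c['xyz'],R=c['orientation'])
def load(f):
    return np.load('pics/'+f+'.npz')
def cloud(f):
    z=load(f);K=z['K'];k1=float(z['k1'])
    v,u=np.mgrid[0:480,0:640].astype(float)
    p=cv2.undistortPoints(np.stack([u.ravel(),v.ravel()],1)[:,None],K,np.array([k1,0,0,0.]))[:,0]
    d=z['d'].ravel()
    P=np.c_[p*d[:,None],d]@np.array(z['R']).T+np.array(z['t'])
    P[d==0]=np.nan
    return P.reshape(480,640,3)
E
python3 - <<'E'
from h import *
shot('top','top1');shot('scene','scene1')
o=readout.get_obs();print(o['time_s'],o['tool_pos'],o['ee_rot'],o['ft_force'],o['grip_width'],ctrl.tcp_to_tips)
E
```

```text
0.1 [ 0.11901442 -0.51091446  0.30280778] [[ 9.73939141e-01  2.26809378e-01 -2.36998622e-04]
 [ 2.26809357e-01 -9.73936814e-01  2.14435286e-03]
 [ 2.55537654e-04 -2.14222268e-03 -9.99997673e-01]] [ 0.21661884 -1.04850076 -0.14773646] 0.08543400247600232 0.0726
```

View pics/top1.png

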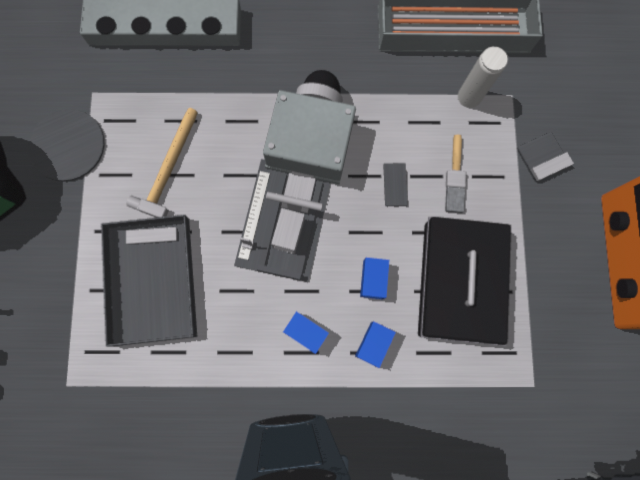

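View pics/scene1.png

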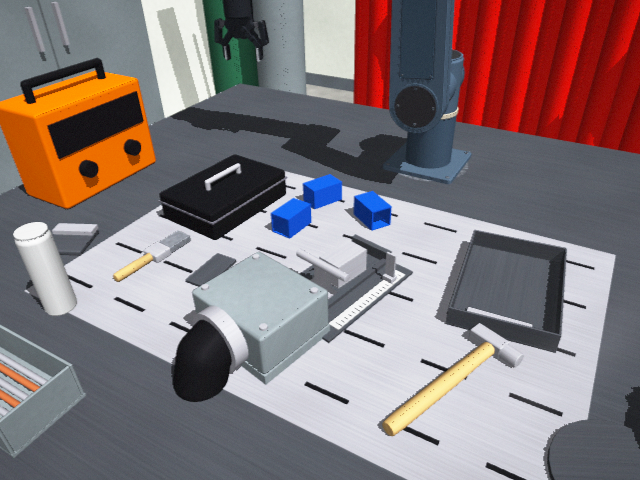

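The top view shows the damper housing at (310,137), the guide running down to about (272,270) and the crossbar at (295,201). The tray is at (150,280), on the robot's left. Tube candidates are the grey one in the guide at (293,225) and the blue ones at (375,278), (306,332) and (376,344). The grey one fits because it is steel-coloured and lies in the guide. I'll confirm it in a crop and measure.

```bash
python3 - <<'E'
from h import *
z=load('top1');P=cloud('top1')
im=z['im'][80:290,220:400]; cv2.imwrite('pics/c1.png',cv2.resize(im[:,:,::-1],None,fx=2.8,fy=2.8,interpolation=cv2.INTER_CUBIC))
for n,(u,v) in dict(bench=(220,330),tube=(293,228),bar=(295,201),hous=(310,137),tray=(150,290),rimL=(108,280),rimR=(191,280),rimT=(150,219),rimB=(150,343),piece=(150,236),coup=(395,185)).items(): print(n,np.round(P[v,u]*1000))
# height masks
H=P[:,:,2];
def rect(m,n):
    q=P[m][:,:2].astype(np.float32)*1000; r=cv2.minAreaRect(q); print(n,len(q),np.round(r[0]),np.round(r[1]),round(r[2],1),'z',np.round(np.median(P[m][:,2])*1000,1))
def box(u0,u1,v0,v1,lo,hi):
    m=np.zeros(H.shape,bool); m[v0:v1,u0:u1]=1; return m&(H>lo)&(H<hi)
rect(box(255,365,85,190,.09,.106),'housing')
rect(box(265,325,205,260,.050,.062),'tube')
rect(box(255,330,185,215,.063,.078),'bar')
rect(box(95,205,205,355,.034,.048),'tray')
rect(box(230,330,165,290,.055,.08),'marker?')
E
```

```text
bench [344. 172.  -2.]
tube [555.  17.  55.]
bar [609.  13.  71.]
hous [740. -18.  97.]
tray [428. 324.   5.]
rimL [448. 411.  17.]
rimR [449. 234.  20.]
rimT [576. 322.  43.]
rimB [317. 319.  -1.]
piece [546. 330.   7.]
coup [ 665. -208.    8.]
housing 5769 [774. -20.] [170. 186.] 77.6 z 96.6
tube 907 [563.  10.] [ 82. 106.] 74.9 z 55.4
bar 376 [612.  16.] [119.  16.] 78.9 z 67.7
tray 950 [449. 324.] [259. 182.] 6.6 z 38.8
marker? 1114 [597.  25.] [120. 212.] 62.3 z 60.2
```

View pics/c1.png

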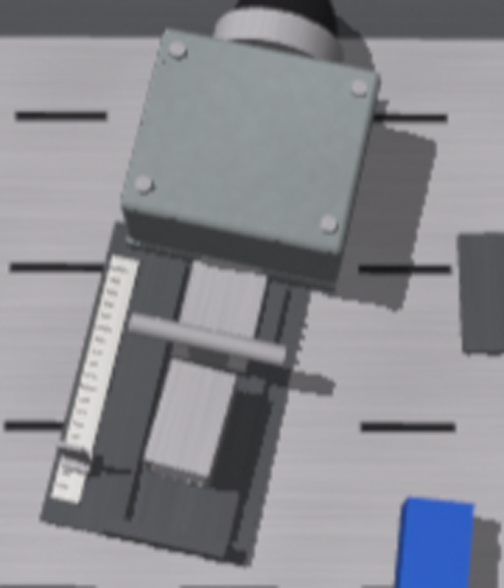

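The crop confirms a grey steel tube in the guide at crop (190,415), in front of the slide's post. The marker is at crop (75,457), which is full-image (247,243). Next I'll refine the frame while approaching.

```bash
python3 - <<'E'
from h import *
z=load('top1');P=cloud('top1');H=P[:,:,2]*1000;g=z['im'].mean(2)
m=np.zeros(H.shape,bool);m[206:256,268:314]=1
m&=(H>48)&(H<60)&(g>110)
q=P[m][:,:2].astype(np.float32)*1000;print(cv2.minAreaRect(q),np.median(H[m]))
for v in range(234,256,2): print(v,[int(x) if x==x else -1 for x in H[v,236:262:2]],[int(x) for x in g[v,236:262:2]])
b=np.zeros(H.shape,bool);b[185:220,255:330]=1;b&=(H>63)&(H<78)
print('bar',cv2.minAreaRect(P[b][:,:2].astype(np.float32)*1000))
c=np.zeros(H.shape,bool);c[230:256,236:262]=1;c&=(H>45)&(H<75)
print('marker',P[c].mean(0),c.sum(),P[c].min(0),P[c].max(0))
e=np.zeros(H.shape,bool);e[255:290,230:320]=1;e&=(H>25)&(H<36)
print('end',cv2.minAreaRect(P[e][:,:2].astype(np.float32)*1000),e.sum())
E
```

```text
((561.5491943359375, 26.617088317871094), (50.46410369873047, 94.47400665283203), 74.91761779785156) 55.36080533471455
234 [5, -1, 1, 6, 5, 9, 4, 4, 6, 8, 6, 7, 5] [146, 145, 144, 95, 195, 217, 217, 219, 216, 147, 88, 89, 88]
236 [-1, 1, 2, 4, 8, 3, 7, 4, 7, 3, 10, 2, 7] [174, 174, 171, 108, 208, 190, 206, 219, 214, 94, 89, 89, 88]
238 [-2, 0, 67, 66, 67, 68, 7, 5, 5, 2, 6, 4, 5] [174, 174, 166, 162, 192, 204, 215, 217, 209, 95, 89, 88, 88]
240 [3, 2, 4, 53, 56, 63, 67, 52, 17, 5, 7, 3, 5] [176, 177, 122, 92, 118, 138, 150, 164, 190, 87, 89, 88, 88]
242 [0, 2, 8, 26, 30, 34, 43, 42, 16, 5, 2, 6, 7] [175, 174, 103, 112, 75, 70, 73, 78, 164, 73, 75, 88, 88]
244 [3, -1, 3, 17, 21, 13, 18, 22, 15, 6, 4, 5, 5] [176, 171, 103, 179, 155, 138, 93, 76, 92, 52, 58, 88, 89]
246 [-1, 1, 4, 14, 16, 18, 14, 16, 11, 8, 4, 8, 7] [181, 163, 115, 171, 166, 179, 175, 149, 76, 51, 55, 74, 75]
248 [0, 4, 6, 3, 5, 10, 10, 14, 6, 5, 6, 2, 8] [179, 128, 164, 187, 161, 175, 141, 144, 66, 52, 71, 57, 55]
250 [3, 6, 5, 4, 1, 6, 9, 1, 5, 5, 8, 3, 4] [178, 104, 200, 218, 207, 221, 215, 145, 72, 74, 87, 87, 87]
252 [0, 4, 7, 8, 11, 9, 5, 3, 8, 5, 7, 2, 4] [173, 107, 199, 205, 221, 221, 217, 103, 89, 90, 89, 89, 89]
254 [-1, 5, 4, 7, 8, 6, 6, 4, 8, 2, 9, 4, 5] [160, 116, 217, 200, 210, 220, 213, 96, 89, 89, 89, 89, 88]
bar ((612.0661010742188, 15.561790466308594), (119.12004852294922, 16.334003448486328), 78.89225769042969)
marker [0.52917045 0.11659326 0.06259755] 38 [0.52580284 0.10680889 0.04979691] [0.53312203 0.1268156  0.07115101]
end ((467.5567626953125, 47.65455627441406), (93.39350891113281, 12.564681053161621), 77.70633697509766) 253
```

Request:
move_arm(
  increments=[
    [[26, 31, 0], -0.08],
    [[26, 31, 0], -0.08],
    [[26, 31, 0], -0.08],
    [[26, 31, 0], -0.08],
    [[26, 31, 0], -0.08],
  ],
)

```text
time_s: 0.52
tool_pos: [0.2497, -0.3546, 0.3033]
ee_rot: [[0.985, -0.175, -0.0], [-0.175, -0.985, 0.001], [-0.0, -0.001, -1.0]]
ft_force: [1.7, -0.7, 0.7]
grip_width: 0.0852
grasp_force: 0.0
```

Request:
move_arm(
  increments=[
    [[26, 31, 0], 0],
    [[26, 31, 0], 0],
    [[26, 31, 0], 0],
    [[26, 31, 0], 0],
    [[26, 31, 0], 0],
  ],
)

```text
time_s: 0.93
tool_pos: [0.3797, -0.1994, 0.3035]
ee_rot: [[0.985, -0.171, -0.0], [-0.171, -0.985, 0.0], [-0.0, -0.0, -1.0]]
ft_force: [-0.2, -1.4, -1.1]
grip_width: 0.0855
grasp_force: 0.0
```

Request:
move_arm(
  increments=[
    [[26, 31, 0], 0],
    [[26, 31, 0], 0],
    [[26, 31, 0], 0],
    [[26, 31, 0], 0],
    [[0, 0, 0], 0],
  ],
)

```text
time_s: 1.35
tool_pos: [0.4859, -0.072, 0.3025]
ee_rot: [[0.987, -0.162, 0.0], [-0.162, -0.987, 0.004], [-0.0, -0.004, -1.0]]
ft_force: [-1.1, 0.2, 1.0]
grip_width: 0.0852
grasp_force: 0.0
```

Request:
move_arm(
  increments=[
    [[20, 26, 0], -0.05],
    [[20, 26, 0], -0.05],
    [[15, 26, 0], 0],
    [[10, 26, 0], 0],
    [[0, 0, 0], 0],
  ],
)

```text
time_s: 1.77
tool_pos: [0.5366, -0.0259, 0.303]
ee_rot: [[0.982, -0.191, 0.007], [-0.191, -0.981, 0.045], [-0.002, -0.045, -0.999]]
ft_force: [0.1, -0.5, -0.9]
grip_width: 0.0854
grasp_force: 0.0
```

```bash
python3 - <<'E'
from h import *
print(readout.get_obs()['tool_pos'],readout.get_obs()['ee_rot'][:,1])
shot('wrist','w1')
z=load('w1');P=cloud('w1');H=P[:,:,2]*1000
print(z['t'],np.nanpercentile(H,[1,50,99]))
m=(abs(P[:,:,0]-.56)<.06)&(abs(P[:,:,1]-.027)<.05)&(H>50)&(H<60)
q=P[m][:,:2].astype(np.float32)*1000;print('tube',cv2.minAreaRect(q),np.median(H[m]))
m=(H>60)&(H<80)&(abs(P[:,:,0]-.612)<.04)
if m.any(): print('bar',cv2.minAreaRect(P[m][:,:2].astype(np.float32)*1000),np.median(H[m]))
m=(H>50)&(H<75)&(abs(P[:,:,0]-.53)<.02)&(abs(P[:,:,1]-.117)<.02)
if m.any(): print('marker',cv2.minAreaRect(P[m][:,:2].astype(np.float32)*1000),np.median(H[m]))
E
```

```text
[ 0.53658399 -0.02589607  0.30295675] [-0.19098476 -0.9805602  -0.04501677]
[ 0.61101928 -0.04472344  0.37316341] [-1.22254017e-01  4.99974554e+00  3.23957721e+02]
tube ((555.7125244140625, 27.54235076904297), (49.925811767578125, 80.40338897705078), 74.9630126953125) 56.254031831281225
bar ((596.5588989257812, -100.27032470703125), (352.2684020996094, 22.930095672607422), 81.30013275146484) 68.82815472967197
marker ((531.6974487304688, 115.5866928100586), (20.823808670043945, 4.929214954376221), 77.27384948730469) 64.01006345443022
```

View pics/w1.png

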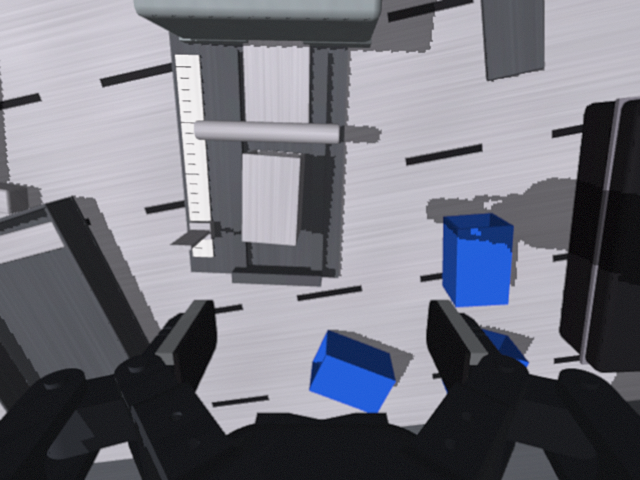

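The wrist view shows the tube at (272,198), the bar at (268,132) and the marker at (192,240). The move fell short in y, so I'll check the joints.

```bash
python3 - <<'E'
from h import *
o=readout.get_obs();print(np.round(o['joints'],3),np.round(o['dq'],2),o['tool_pos'])
P=cloud('w1');H=P[:,:,2]*1000
m=(H>60)&(H<80)&(abs(P[:,:,0]-.612)<.04)&(abs(P[:,:,1]-.015)<.08)
print('bar',cv2.minAreaRect(P[m][:,:2].astype(np.float32)*1000),np.median(H[m]))
m=(H>26)&(H<36)&(abs(P[:,:,0]-.47)<.03)&(abs(P[:,:,1]-.048)<.07)
print('end',cv2.minAreaRect(P[m][:,:2].astype(np.float32)*1000),np.median(H[m]))
E
```

```text
[-0.195  0.077  0.127  1.624  0.043  3.14 ] [-0.02 -0.02 -0.01  0.01 -0.02  0.  ] [ 0.53591317 -0.02677507  0.30319782]
bar ((614.3314208984375, 14.611927032470703), (119.76457977294922, 15.997350692749023), 77.54878234863281) 68.9126521516092
end ((469.18994140625, 46.54978561401367), (93.71900939941406, 13.245193481445312), 77.36174011230469) 30.137387258659498
```

Request:
move_arm(
  increments=[
    [[0, 10, 0], 0],
    [[0, 0, 0], 0],
    [[0, 0, 0], 0],
  ],
)

```text
time_s: 2.07
tool_pos: [0.5346, -0.0225, 0.3041]
ee_rot: [[0.982, -0.187, 0.008], [-0.187, -0.981, 0.047], [-0.001, -0.047, -0.999]]
ft_force: [-0.4, 0.3, -0.0]
grip_width: 0.0856
grasp_force: 0.0
```

Joint 6 is at its limit. A half turn the other way gives the same grasp.

Request:
move_arm(
  increments=[
    [[0, 0, 0], 0.12],
    [[0, 0, 0], 0.12],
    [[0, 0, 0], 0.12],
    [[0, 0, 0], 0.12],
    [[0, 0, 0], 0.12],
  ],
)

```text
time_s: 2.48
tool_pos: [0.5348, -0.0227, 0.3041]
ee_rot: [[0.914, 0.405, -0.02], [0.406, -0.913, 0.043], [-0.0, -0.047, -0.999]]
ft_force: [0.1, 0.3, -0.2]
grip_width: 0.0858
grasp_force: 0.0
```

Request:
move_arm(
  increments=[
    [[0, 0, 0], 0.12],
    [[0, 0, 0], 0.12],
    [[0, 0, 0], 0.12],
    [[0, 0, 0], 0.12],
    [[0, 0, 0], 0.12],
  ],
)

```text
time_s: 2.9
tool_pos: [0.5348, -0.0227, 0.3041]
ee_rot: [[0.525, 0.85, -0.041], [0.851, -0.525, 0.024], [-0.001, -0.047, -0.999]]
ft_force: [0.2, -0.8, 0.3]
grip_width: 0.0854
grasp_force: 0.0
```

Request:
move_arm(
  increments=[
    [[4, 10, 0], 0.12],
    [[4, 10, 0], 0.12],
    [[4, 10, 0], 0.12],
    [[4, 10, 0], 0.12],
    [[4, 10, 0], 0.12],
  ],
)

```text
time_s: 3.32
tool_pos: [0.555, 0.0277, 0.3041]
ee_rot: [[-0.047, 0.998, -0.047], [0.999, 0.047, -0.003], [-0.001, -0.047, -0.999]]
ft_force: [0.4, -0.1, 0.2]
grip_width: 0.0854
grasp_force: 0.0
```

Request:
move_arm(
  increments=[
    [[0, 0, 0], 0.12],
    [[0, 0, 0], 0.12],
    [[0, 0, 0], 0.12],
    [[0, 0, 0], 0.12],
    [[0, 0, 0], 0.12],
  ],
)

```text
time_s: 3.73
tool_pos: [0.5549, 0.0274, 0.3041]
ee_rot: [[-0.603, 0.797, -0.037], [0.798, 0.602, -0.029], [-0.001, -0.048, -0.999]]
ft_force: [-0.0, 0.4, -0.4]
grip_width: 0.0851
grasp_force: 0.0
```

Request:
move_arm(
  increments=[
    [[0, 0, 0], 0.12],
    [[0, 0, 0], 0.12],
    [[0, 0, 0], 0.12],
    [[0, 0, 0], 0.12],
    [[0, 0, 0], 0.12],
  ],
  gripper=0.7,
)

```text
time_s: 4.15
tool_pos: [0.5548, 0.0273, 0.3041]
ee_rot: [[-0.948, 0.318, -0.014], [0.318, 0.947, -0.046], [-0.001, -0.048, -0.999]]
ft_force: [-0.6, -1.0, -0.3]
grip_width: 0.0729
grasp_force: 0.0
```

Request:
move_arm(
  increments=[
    [[0, 0, -30], 0],
    [[0, 0, -30], 0],
    [[0, 0, 0], 0],
    [[0, 0, 0], 0],
  ],
)

```text
time_s: 4.48
tool_pos: [0.5532, 0.0275, 0.2416]
ee_rot: [[-0.946, 0.323, -0.021], [0.324, 0.945, -0.045], [0.005, -0.049, -0.999]]
ft_force: [-0.4, -0.3, 0.3]
grip_width: 0.0726
grasp_force: 0.0
```

Request:
move_arm(
  increments=[
    [[3, 2, -25], 0.068],
    [[0, 0, -25], 0],
    [[0, 0, -25], 0],
    [[0, 0, 0], 0],
    [[0, 0, 0], 0],
  ],
)

```text
time_s: 4.9
tool_pos: [0.5583, 0.0296, 0.17]
ee_rot: [[-0.966, 0.258, -0.012], [0.258, 0.965, -0.046], [-0.001, -0.048, -0.999]]
ft_force: [0.7, -0.2, 0.3]
grip_width: 0.0724
grasp_force: 0.0
```

```bash
python3 - <<'E'
from h import *
o=readout.get_obs();T=o['tool_pos'];R=o['ee_rot'];print(o['time_s'],T,T+R[:,2]*.054,np.degrees(np.arctan2(R[1,1],R[0,1])),np.round(o['joints'],3))
shot('wrist','w2')
P=cloud('w2');H=P[:,:,2]*1000
m=(abs(P[:,:,0]-.556)<.055)&(abs(P[:,:,1]-.027)<.05)&(H>48)&(H<61)
print('tube',m.sum(),cv2.minAreaRect(P[m][:,:2].astype(np.float32)*1000),np.median(H[m]))
E
```

```text
4.9 [0.55831436 0.02959803 0.17000244] [0.55767756 0.02710131 0.11606395] 75.0249668178396 [-0.047  0.16  -0.046  1.374 -0.047  0.215]
tube 13205 ((561.4080200195312, 20.03383445739746), (62.66294860839844, 96.75874328613281), 74.69084167480469) 56.3397783447592
```

View pics/w2.png

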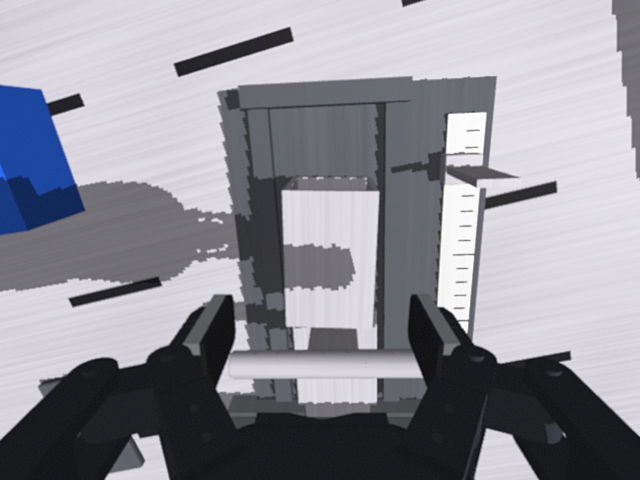

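The wrist view shows the tube at (330,255) centred between the fingers at (225,320) and (425,320). I'll descend.

Request:
move_arm(
  increments=[
    [[-2, 1, -25], 0],
    [[0, 0, -25], 0],
    [[0, 0, -20], 0],
    [[0, 0, -4], 0],
    [[0, 0, 0], 0],
  ],
)

```text
time_s: 5.37
tool_pos: [0.5566, 0.0307, 0.0959]
ee_rot: [[-0.966, 0.258, -0.011], [0.258, 0.965, -0.046], [-0.001, -0.048, -0.999]]
ft_force: [-0.8, 0.5, 0.4]
grip_width: 0.0728
grasp_force: 0.0
```

Request:
move_arm(
  increments=[
    [[0, 0, 0], 0],
    [[0, 0, 0], 0],
    [[0, 0, 0], 0],
    [[0, 0, 0], 0],
    [[0, 0, 0], 0],
  ],
  gripper=-1,
  force=50,
)

```text
time_s: 5.78
tool_pos: [0.5585, 0.0309, 0.0985]
ee_rot: [[-0.966, 0.258, -0.005], [0.258, 0.965, -0.046], [-0.007, -0.046, -0.999]]
ft_force: [-1.0, 0.0, 7.7]
grip_width: 0.0492
grasp_force: 54.3
```

Request:
move_arm(
  increments=[
    [[0, 0, 0], 0],
    [[0, 0, 0], 0],
    [[0, 0, 0], 0],
    [[0, 0, 4], 0],
    [[0, 0, 10], 0],
  ],
)

```text
time_s: 6.2
tool_pos: [0.5548, 0.0308, 0.1078]
ee_rot: [[-0.966, 0.258, -0.015], [0.258, 0.965, -0.046], [0.003, -0.048, -0.999]]
ft_force: [-0.4, -0.2, -3.5]
grip_width: 0.0497
grasp_force: 52.4
```

Request:
move_arm(
  increments=[
    [[0, 0, 20], 0],
    [[0, 0, 30], 0],
    [[0, 0, 30], 0],
    [[0, 0, 0], 0],
    [[0, 0, 0], 0],
  ],
)

```text
time_s: 6.62
tool_pos: [0.5576, 0.0307, 0.1915]
ee_rot: [[-0.966, 0.258, -0.007], [0.258, 0.965, -0.046], [-0.006, -0.047, -0.999]]
ft_force: [-1.1, 0.2, -3.8]
grip_width: 0.0496
grasp_force: 52.5
```

Request:
move_arm(
  increments=[
    [[-12.7, 29.1, 4], 0.037],
    [[-12.7, 29.1, 4], 0.037],
    [[-12.7, 29.1, 0], 0.037],
    [[-12.7, 29.1, 0], 0.037],
    [[-12.7, 29.1, 0], 0.037],
  ],
)

```text
time_s: 7.03
tool_pos: [0.4905, 0.177, 0.1942]
ee_rot: [[-0.997, 0.074, -0.008], [0.075, 0.996, -0.049], [0.004, -0.049, -0.999]]
ft_force: [1.3, -0.3, -3.4]
grip_width: 0.0498
grasp_force: 52.6
```

Request:
move_arm(
  increments=[
    [[-12.7, 29.1, 0], 0.037],
    [[-12.7, 29.1, 0], 0.037],
    [[-12.7, 29.1, 0], 0.037],
    [[-12.7, 29.1, 0], 0.037],
    [[-12.7, 29.1, 0], 0.037],
  ],
)

```text
time_s: 7.45
tool_pos: [0.427, 0.3223, 0.1941]
ee_rot: [[-0.994, -0.111, 0.002], [-0.111, 0.993, -0.05], [0.004, -0.05, -0.999]]
ft_force: [1.2, 0.6, -3.1]
grip_width: 0.0496
grasp_force: 52.6
```

Request:
move_arm(
  increments=[
    [[0, 0, 0], 0],
    [[0, 0, 0], 0],
  ],
)

```text
time_s: 7.62
tool_pos: [0.427, 0.3225, 0.1942]
ee_rot: [[-0.994, -0.112, 0.002], [-0.112, 0.992, -0.05], [0.004, -0.05, -0.999]]
ft_force: [0.3, -0.8, -3.1]
grip_width: 0.0495
grasp_force: 53.0
```

```bash
python3 - <<'E'
from h import *
o=readout.get_obs();T=o['tool_pos'];R=o['ee_rot'];print(o['time_s'],T+R[:,2]*.054)
shot('top','top2');shot('wrist','w3')
P=cloud('top2');H=P[:,:,2]*1000
m=(abs(P[:,:,0]-.449)<.16)&(abs(P[:,:,1]-.324)<.12)&(H>35)&(H<46)
print('tray',m.sum(),cv2.minAreaRect(P[m][:,:2].astype(np.float32)*1000))
a=cv2.imread('pics/top2.png')[190:370,80:320];b=cv2.imread('pics/w3.png')
cv2.imwrite('pics/c2.png',np.hstack([cv2.resize(a,(400,300)),cv2.resize(b,(400,300))]))
E
```

```text
7.6167 [0.42713337 0.31982361 0.14029197]
tray 786 ((449.3337707519531, 323.7547912597656), (258.8460998535156, 181.6603546142578), 6.69911527633667)
```

View pics/c2.png

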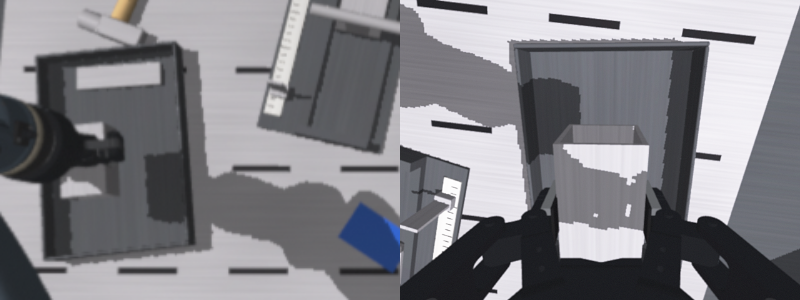

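The tube is held over the tray and aligned with its walls, seen in the wrist view at (600,200). I'll lower it.

Request:
move_arm(
  increments=[
    [[0, 2, -30], 0],
    [[0, 2, -30], 0],
    [[0, 0, -20], 0],
    [[0, 0, -10], 0],
    [[0, 0, 0], 0],
  ],
)

```text
time_s: 8.13
tool_pos: [0.4273, 0.3233, 0.1029]
ee_rot: [[-0.994, -0.107, -0.001], [-0.107, 0.993, -0.052], [0.007, -0.051, -0.999]]
ft_force: [-0.9, -0.8, -3.6]
grip_width: 0.0496
grasp_force: 53.0
```

Request:
move_arm(
  increments=[
    [[0, 0, -3], 0],
    [[0, 0, -3], 0],
    [[0, 0, 0], 0],
  ],
)

```text
time_s: 8.38
tool_pos: [0.4302, 0.326, 0.1021]
ee_rot: [[-0.994, -0.108, 0.008], [-0.108, 0.993, -0.046], [-0.003, -0.047, -0.999]]
ft_force: [-0.0, 1.0, -4.1]
grip_width: 0.0497
grasp_force: 53.1
```

Request:
move_arm(
  increments=[
    [[0, 0, -2], 0],
    [[0, 0, 0], 0],
    [[0, 0, 0], 0],
  ],
)

```text
time_s: 8.63
tool_pos: [0.4295, 0.326, 0.0995]
ee_rot: [[-0.994, -0.109, 0.007], [-0.109, 0.993, -0.047], [-0.002, -0.047, -0.999]]
ft_force: [0.3, -0.2, -3.2]
grip_width: 0.0494
grasp_force: 53.1
```

Request:
move_arm(
  increments=[
    [[0, 0, -2], 0],
    [[0, 0, 0], 0],
    [[0, 0, 0], 0],
  ],
)

```text
time_s: 8.88
tool_pos: [0.4291, 0.3258, 0.0968]
ee_rot: [[-0.994, -0.109, 0.006], [-0.109, 0.993, -0.047], [-0.0, -0.048, -0.999]]
ft_force: [-0.6, -0.5, -3.6]
grip_width: 0.0496
grasp_force: 53.1
```

Request:
move_arm(
  increments=[
    [[0, 0, -2], 0],
    [[0, 0, 0], 0],
    [[0, 0, 0], 0],
  ],
)

```text
time_s: 9.13
tool_pos: [0.4291, 0.3259, 0.0966]
ee_rot: [[-0.994, -0.109, 0.006], [-0.109, 0.993, -0.047], [-0.001, -0.047, -0.999]]
ft_force: [-3.2, -1.8, 5.2]
grip_width: 0.0492
grasp_force: 54.7
```

Request:
move_arm(
  increments=[
    [[0, 0, -1], 0],
    [[0, 0, 0], 0],
    [[0, 0, 0], 0],
  ],
)

```text
time_s: 9.38
tool_pos: [0.4291, 0.3259, 0.0965]
ee_rot: [[-0.994, -0.109, 0.006], [-0.109, 0.993, -0.047], [-0.001, -0.047, -0.999]]
ft_force: [-5.3, -2.8, 9.4]
grip_width: 0.0494
grasp_force: 55.5
```

Request:
move_arm(
  increments=[
    [[0, 0, 1], 0],
    [[0, 0, 0], 0],
    [[0, 0, 0], 0],
    [[0, 0, 0], 0],
    [[0, 0, 0], 0],
  ],
  gripper=0.7,
)

```text
time_s: 9.8
tool_pos: [0.4292, 0.3258, 0.0947]
ee_rot: [[-0.994, -0.109, 0.006], [-0.109, 0.993, -0.047], [-0.001, -0.048, -0.999]]
ft_force: [0.4, 0.2, -0.2]
grip_width: 0.0722
grasp_force: 0.0
```

Request:
move_arm(
  increments=[
    [[0, 0, 10], 0],
    [[0, 0, 20], 0],
    [[0, 0, 35], 0],
    [[0, 0, 35], 0],
    [[0, 0, 10], 0],
  ],
)

```text
time_s: 10.22
tool_pos: [0.4314, 0.3271, 0.2118]
ee_rot: [[-0.994, -0.108, 0.014], [-0.109, 0.993, -0.042], [-0.01, -0.043, -0.999]]
ft_force: [0.6, 1.4, 0.7]
grip_width: 0.0729
grasp_force: 0.0
```

Request:
move_arm(
  increments=[
    [[16.5, -28.2, 0], 0.113],
    [[16.5, -28.2, 0], 0.113],
    [[16.5, -28.2, 0], 0.113],
    [[16.5, -28.2, 0], 0.113],
    [[16.5, -28.2, 0], 0.113],
  ],
  gripper=0.4,
)

```text
time_s: 10.63
tool_pos: [0.5123, 0.1836, 0.2056]
ee_rot: [[-0.778, -0.628, 0.031], [-0.629, 0.777, -0.036], [-0.001, -0.048, -0.999]]
ft_force: [0.3, 0.4, 0.2]
grip_width: 0.06
grasp_force: 0.0
```

Request:
move_arm(
  increments=[
    [[16.5, -28.2, 0], 0.113],
    [[16.5, -28.2, 0], 0.113],
    [[16.5, -28.2, 0], 0.113],
    [[16.5, -28.2, 0], 0.113],
    [[16.5, -28.2, 0], 0.113],
  ],
)

```text
time_s: 11.05
tool_pos: [0.5948, 0.0423, 0.2054]
ee_rot: [[-0.321, -0.946, 0.046], [-0.947, 0.32, -0.015], [-0.001, -0.048, -0.999]]
ft_force: [0.9, 1.2, 0.4]
grip_width: 0.0598
grasp_force: 0.0
```

Request:
move_arm(
  increments=[
    [[16.5, -28.2, 0], 0.113],
    [[0, 0, 0], 0],
    [[0, 0, 0], 0],
    [[0, 0, 0], 0],
  ],
)

```text
time_s: 11.38
tool_pos: [0.6104, 0.0157, 0.2049]
ee_rot: [[-0.218, -0.975, 0.046], [-0.976, 0.218, -0.009], [-0.001, -0.047, -0.999]]
ft_force: [-0.4, 1.0, -0.5]
grip_width: 0.0596
grasp_force: 0.0
```

```bash
python3 - <<'E'
from h import *
o=readout.get_obs();T=o['tool_pos'];R=o['ee_rot'];print(o['time_s'],T,T+R[:,2]*.054,np.degrees(np.arctan2(R[1,1],R[0,1])),np.round(o['joints'],3))
shot('top','top3');shot('wrist','w4')
P=cloud('w4');H=P[:,:,2]*1000
m=(H>60)&(H<80)&(abs(P[:,:,0]-.612)<.035)&(abs(P[:,:,1]-.015)<.08)
print('bar',m.sum(),cv2.minAreaRect(P[m][:,:2].astype(np.float32)*1000),np.median(H[m]))
P=cloud('top3');H=P[:,:,2]*1000
m=(abs(P[:,:,0]-.44)<.1)&(abs(P[:,:,1]-.324)<.07)&(H>46)&(H<65)
print('tube',m.sum(),cv2.minAreaRect(P[m][:,:2].astype(np.float32)*1000),np.median(H[m]))
a=cv2.imread('pics/top3.png')[90:390,80:480];b=cv2.imread('pics/w4.png')
cv2.imwrite('pics/c3.png',np.hstack([a,cv2.resize(b,(400,300))]))
E
```

```text
11.3833 [0.61041289 0.01569334 0.20491216] [0.61289072 0.01519502 0.15097134] 167.38086275213357 [-0.082  0.228  0.101  1.397 -0.005 -1.433]
bar 4766 ((613.9356689453125, 14.94070053100586), (120.6190414428711, 16.014957427978516), 77.53091430664062) 69.00077485774486
tube 992 ((425.84991455078125, 322.3876647949219), (80.0485610961914, 52.79582214355469), 6.250189304351807) 53.510054432707506
```

View pics/c3.png

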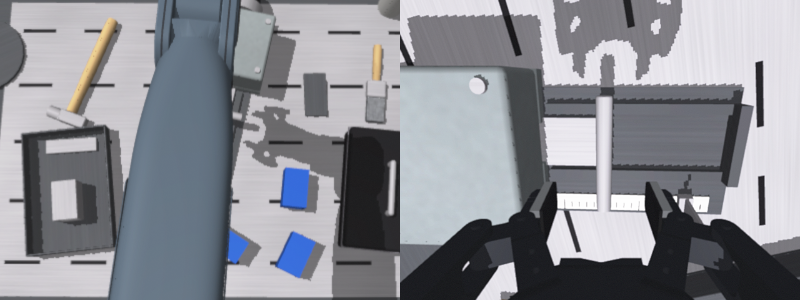

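The tube rests flat in the tray, at left-half pixel (67,200). The bar is between the fingers in the wrist view at (605,160), so I'll descend and pinch it.

Request:
move_arm(
  increments=[
    [[1, 0, -25], 0],
    [[0, 0, -25], 0],
    [[0, 0, -25], 0],
    [[0, 0, -13], 0],
    [[0, 0, 0], 0],
  ],
)

```text
time_s: 11.9
tool_pos: [0.6083, 0.017, 0.1124]
ee_rot: [[-0.216, -0.976, 0.038], [-0.976, 0.215, -0.009], [0.001, -0.039, -0.999]]
ft_force: [-1.1, -0.2, -0.5]
grip_width: 0.0597
grasp_force: 0.0
```

Request:
move_arm(
  increments=[
    [[0, 0, 0], 0],
    [[0, 0, 0], 0],
    [[0, 0, 0], 0],
    [[0, 0, 0], 0],
    [[0, 0, 0], 0],
  ],
  gripper=-1,
  force=70,
)

```text
time_s: 12.32
tool_pos: [0.6113, 0.0161, 0.1194]
ee_rot: [[-0.217, -0.975, 0.047], [-0.976, 0.217, -0.009], [-0.001, -0.047, -0.999]]
ft_force: [-4.3, 2.5, 5.5]
grip_width: 0.0135
grasp_force: 68.2
```

Request:
move_arm(
  increments=[
    [[0, 0, 0], 0],
    [[0, 0, 0], 0],
    [[0, 0, 0], 0],
    [[0, 0, 0], 0],
    [[0, 0, 0], 0],
  ],
)

```text
time_s: 12.73
tool_pos: [0.6114, 0.0161, 0.1194]
ee_rot: [[-0.217, -0.975, 0.047], [-0.976, 0.217, -0.009], [-0.001, -0.048, -0.999]]
ft_force: [-5.3, 0.6, 6.2]
grip_width: 0.014
grasp_force: 68.2
```

Request:
move_arm(
  increments=[
    [[-3, 0.7, 0], 0],
    [[-5, 1.1, 0], 0],
    [[-8, 1.8, 0], 0],
    [[-8, 1.8, 0], 0],
    [[-8, 1.8, 0], 0],
  ],
)

```text
time_s: 13.15
tool_pos: [0.5838, 0.0221, 0.1194]
ee_rot: [[-0.218, -0.974, 0.058], [-0.976, 0.217, -0.011], [-0.002, -0.059, -0.998]]
ft_force: [9.2, -1.5, -3.1]
grip_width: 0.0137
grasp_force: 68.6
```

Request:
move_arm(
  increments=[
    [[-10, 2.2, 0], 0],
    [[-10, 2.2, 0], 0],
    [[-10, 2.2, 0], 0],
    [[-10, 2.2, 0], 0],
    [[-8, 1.8, 0], 0],
  ],
)

```text
time_s: 13.57
tool_pos: [0.5366, 0.0325, 0.1194]
ee_rot: [[-0.218, -0.974, 0.06], [-0.976, 0.217, -0.012], [-0.002, -0.062, -0.998]]
ft_force: [11.2, -0.9, -5.5]
grip_width: 0.0135
grasp_force: 68.4
```

Request:
move_arm(
  increments=[
    [[-7, 1.6, 0], 0],
    [[-6, 1.3, 0], 0],
    [[0, 0, 0], 0],
    [[0, 0, 0], 0],
    [[0, 0, 0], 0],
  ],
)

```text
time_s: 13.98
tool_pos: [0.5235, 0.0354, 0.1194]
ee_rot: [[-0.218, -0.974, 0.059], [-0.976, 0.217, -0.012], [-0.002, -0.061, -0.998]]
ft_force: [9.4, -0.9, -4.2]
grip_width: 0.0139
grasp_force: 68.6
```

```bash
python3 - <<'E'
from h import *
o=readout.get_obs();T=o['tool_pos']*1000;print(o['time_s'],T,(T-[611.4,16.1,0])[:2]@[-.976,.217])
shot('wrist','w5');shot('top','top4');shot('scene','s5')
ax=np.array([.9764,-.2160]);ay=np.array([.2160,.9764]);b0=np.array([613.9,14.9])
for f in ['w5','top4','s5']:
    P=cloud(f)*1000;q=P[:,:,:2]-b0;X=q@ax;Y=q@ay;H=P[:,:,2]
    m=(H>45)&(H<75)&(abs(X+102)<15)&(abs(Y-81)<14)
    n=(H>50)&(H<75)&(X<-70)&(X>-125)&(abs(Y)<60)&(abs(Y)>35)
    for k,s in ((m,'marker'),(n,'bar')):
        if k.sum()>10: print(f,s,k.sum(),'Xpct',np.round(np.percentile(X[k],[2,50,98]),1),'Y',np.round(np.percentile(Y[k],[2,98]),1),'maxH',np.round(np.percentile(H[k],98),1))
a=cv2.imread('pics/s5.png');b=cv2.imread('pics/w5.png')
cv2.imwrite('pics/c4.png',np.hstack([cv2.resize(a[200:380,220:460],(400,300)),cv2.resize(b,(400,300))]))
E
```

```text
13.9833 [523.5395927   35.42012077 119.42021224] 89.9442237282611
w5 bar 3566 Xpct [-96.6 -89.4 -81.5] Y [-59.8  39.7] maxH 71.0
top4 bar 90 Xpct [-97.1 -91.2 -82.3] Y [-59.3 -35.9] maxH 71.6
s5 marker 116 Xpct [-104.6 -100.   -98.3] Y [72.1 91.5] maxH 69.6
s5 bar 165 Xpct [-91.5 -82.  -78.4] Y [-57.6  59.6] maxH 71.8
```

View pics/c4.png

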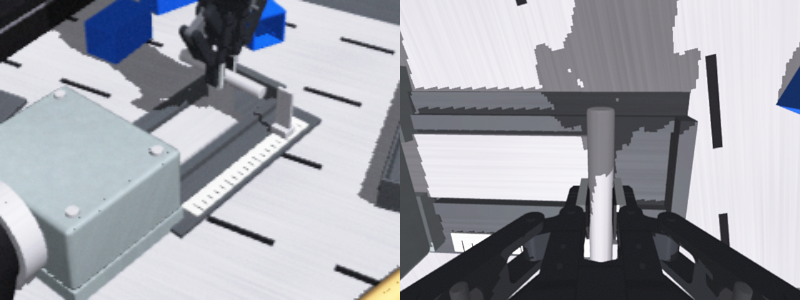

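Left: the bar, held by the gripper at (240,90), is still short of the marker at (285,110). Right: the bar is firmly between the fingers. I'll refine the remaining distance from the close wrist views.

```bash
python3 - <<'E'
from h import *
ax=np.array([.9764,-.2160]);ay=np.array([.2160,.9764]);b0=np.array([613.9,14.9])
for f in ['w1','w2','w4','top1']:
    P=cloud(f)*1000;q=P[:,:,:2]-b0;X=q@ax;Y=q@ay;H=P[:,:,2]
    n=(H>64)&(H<75)&(abs(X)<15)&(abs(Y)<58)
    for lo in (50,65):
        m=(H>lo)&(H<75)&(abs(X+102)<12)&(abs(Y-81)<9)
        if m.sum()>5:print(f,lo,m.sum(),np.round(np.percentile(X[m],[2,25,50,75,98]),1),'bar',np.round(np.percentile(X[n],[2,50,98]),1))
E
```

```text
w1 50 209 [-104.1 -101.8 -100.6 -100.4 -100. ] bar [-6.6  0.8  7.7]
w1 65 106 [-104.2 -103.1 -101.8 -100.7 -100.2] bar [-6.6  0.8  7.7]
w2 50 564 [-105.3 -105.1 -104.4 -102.7 -101.1] bar [-7.5 -3.1  5.7]
w2 65 390 [-105.2 -104.5 -103.4 -102.2 -101.1] bar [-7.5 -3.1  5.7]
w4 50 62 [-104.9 -101.1 -101.  -100.8 -100.4] bar [-7.2 -0.2  7.1]
top1 50 30 [-106.5 -105.9 -105.3 -103.7 -102. ] bar [-8.7 -2.4  5.3]
top1 65 17 [-106.3 -105.2 -104.3 -102.7 -101.9] bar [-8.7 -2.4  5.3]
```

Request:
move_arm(
  increments=[
    [[-5, 1.1, 0], 0],
    [[-5, 1.1, 0], 0],
    [[-3, 0.7, 0], 0],
    [[0, 0, 0], 0],
    [[0, 0, 0], 0],
  ],
)

```text
time_s: 14.55
tool_pos: [0.5109, 0.0382, 0.1194]
ee_rot: [[-0.218, -0.974, 0.06], [-0.976, 0.218, -0.012], [-0.002, -0.061, -0.998]]
ft_force: [11.9, -3.6, -6.0]
grip_width: 0.0136
grasp_force: 69.2
```

Request:
move_arm(
  increments=[
    [[0, 0, 0], 0],
    [[0, 0, 0], 0],
    [[0, 0, 0], 0],
    [[0, 0, 0], 0],
    [[0, 0, 0], 0],
  ],
)

```text
time_s: 14.97
tool_pos: [0.511, 0.0382, 0.1194]
ee_rot: [[-0.218, -0.974, 0.06], [-0.976, 0.218, -0.012], [-0.002, -0.061, -0.998]]
ft_force: [10.9, -1.8, -5.2]
grip_width: 0.0136
grasp_force: 69.2
```

```bash
python3 - <<'E'
from h import *
o=readout.get_obs();T=o['tool_pos']*1000;g=T+o['ee_rot'][:,2]*54;print(T,(T-[611.4,16.1,0])[:2]@[-.976,.217],(g-[613.9,15.6,0])[:2]@[-.976,.217])
shot('wrist','w6');shot('scene','s6');shot('top','top6')
ax=np.array([.9764,-.2160]);ay=np.array([.2160,.9764]);b0=np.array([613.9,14.9])
for f in ['w6','s6','top6']:
    P=cloud(f)*1000;q=P[:,:,:2]-b0;X=q@ax;Y=q@ay;H=P[:,:,2]
    m=(H>64)&(H<75)&(abs(X+102)<15)&(abs(Y-81)<9)
    n=(H>64)&(H<75)&(abs(X+102)<15)&(abs(Y)<59)&(abs(Y)>30)
    for k,s in ((m,'marker'),(n,'bar')):
        if k.sum()>5: print(f,s,k.sum(),np.round(np.percentile(X[k],[2,50,98]),1))
a=cv2.imread('pics/s6.png');b=cv2.imread('pics/top6.png')
cv2.imwrite('pics/c5.png',np.hstack([cv2.resize(a[220:340,310:430],(300,300)),cv2.resize(a[160:400,400:600],(250,300)),cv2.resize(b[190:370,80:230],(250,300))]))
E
```

```text
[510.98627598  38.20122717 119.43323655] 102.7997609404485 102.03590170828973
w6 bar 4128 [-108.9 -102.1  -94.6]
s6 marker 28 [-104.7 -101.1  -98.5]
s6 bar 136 [-104.6  -95.4  -90.9]
top6 bar 98 [-109.9 -103.3  -96. ]
```

View pics/c5.png

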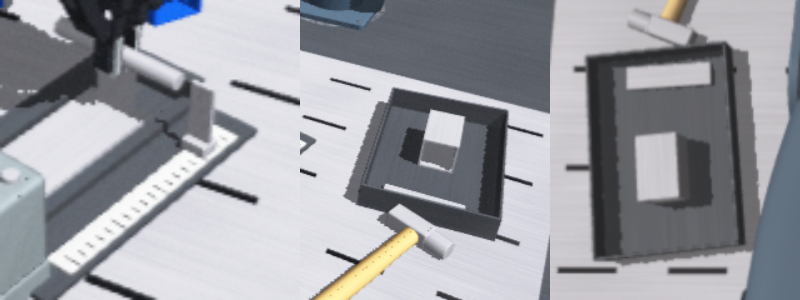

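The bar end is about level with the marker, within roughly 0.5 mm. The tube lies in the tray and the hammer is untouched. I'll make one small nudge and hand in.

Request:
move_arm(
  increments=[
    [[-0.6, 0.1, 0], 0],
    [[0, 0, 0], 0],
    [[0, 0, 0], 0],
    [[0, 0, 0], 0],
  ],
)

```text
time_s: 15.45
tool_pos: [0.5107, 0.0383, 0.1195]
ee_rot: [[-0.218, -0.974, 0.061], [-0.976, 0.218, -0.012], [-0.002, -0.062, -0.998]]
ft_force: [12.4, -1.3, -7.0]
grip_width: 0.0134
grasp_force: 69.1
```

```bash
python3 -c "
from h import *
o=readout.get_obs();print(o['time_s'],o['tool_pos'],o['grasp_force']);print(ctrl.hand_in())"
```

```text
15.45 [0.51073061 0.03826036 0.1194733 ] 69.14139032363892
the job is handed in; nothing more can be done
None
```

The job is handed in at 15.5 s: the tube lies flat in the tray, and the gripper is still holding the crossbar level with the marker, to within about 1 mm by my measurements, against the spring.

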